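# Draw the lint roller's handle out to its second stop and hold the roller up

### The arm

A 7-joint arm with a two-finger parallel gripper is mounted at the origin on the work surface. World frame = base frame: x ahead of the robot, y to its left, z up, the work surface at z = 0. Lengths are in m, angles in rad, forces in N, time in s.
With the tool pointing down it reaches from about 0.35 to 0.9 m from the base axis. Payload 7.2 kg.
Tool frame: the origin (TCP) lies between the finger pads, 19 mm behind the fingertips; this is the grasp point; z points along the fingers, y is the line along which they close (so a half turn about z gives the same grasp; the last joint's range is limited). The gripper opens to 88 mm and grips with 3 to 60 N. Pads are 20 mm wide; open, the fingers measure 115 mm over their backs; the gripper's body (75 mm by 178 mm) begins 61 mm behind the grasp point.
Start: joints at [1.17, 0.411, -0.013, 1.596, 0.006, 1.134, -0.082], TCP at [0.204, -0.591, 0.241] pointing down, gripper open.
Joint ranges: [-2.95, 2.95], [-0.29, 1.99], [-1.47, 1.44], [0.14, 2.54], [-1.03, 4.17], [0.13, 1.85], [-2.86, 2.86]. Speed limits (rad/s): [2.39, 2.39, 3.01, 3.01, 3.14, 3.14, 3.14].

### API

Orientations are given as a unit quaternion [w, x, y, z].
In Python, from rig import * gives the robot as it stands.
- The arm moves only by the shell command python3 -m creep 'ROWS' [FORCE]. ROWS is JSON, one flat list of numbers, 7 for each row, row after row: the turn, a rotation vector about the tool's x, y, z each as a share of 180 degrees, from -1 to 1, then the shift along the tool's x, y, z each as a share of 0.1 m, from -1 to 1, then the opening, from -1 (shut) to 1 (fully open). In form: [wx, wy, wz, dx, dy, dz, grip, wx, wy, wz, dx, dy, dz, grip, ...]. A call has 1 to 20 rows; each row is the pose to reach, as a shift and turn from the pose commanded when the call began, along the tool's axes at that moment, turning the shorter way round; what a row does not reach only later rows make up. A row lasts 1/12 s, in which the tool goes at most 41.7 mm and 7.16 degrees, less where a joint would pass 70% of its speed; a pose out of reach is approached as far as the arm can. A call with a number of a shift or a turn outside -1 to 1 is refused whole. A call with a gripper value outside its range is refused whole. The fingers move at their own pace and stop on an object; FORCE is the grip in N (left out, the last holds). Time passes only in rows, so rows that repeat a pose let the fingers close. It gives the time, the measured TCP pose, the force, the opening and the grip force at its end, in the units of the state.
- read_state(): the state, without advancing time (a new reading comes with each control period).
- grab_frame(name): name is "side" or "top"; returns (picture, depth): 400x640x3 uint8, blue, green, red; 400x640 float32, m along the optical axis (not along the pixel's ray), 0 where there is no reading.
- camera_params(name): a dict with "fx", "fy", "cx", "cy" (pixels), "rvec" (rotation vector, rad) and "tvec" (3), from world to camera coordinates, as OpenCV has them. Camera axes: x right, y down, z forward; pixel columns grow to the right and rows downward; lengths in m; the calibration is good to about 2 mm. A picture is of the moment at which its call begins. camera_params takes no time and is no camera call.
- job_done(): hands the job in; it is judged then, once.
The state is a dict: "t": time; "joint_positions": joint angles; "qvel": joint speeds; "joint_torque": joint torques, N m; "eef_pos": TCP position; "tcp_rot": TCP orientation; "force": force on the tool from outside, world axes, zero at the start; "moment": the same for the moment, N m; "width": finger opening in m; "grip_force": force on a finger pad.
Only numpy, scipy, OpenCV 4.12 (cv2) and the standard library are available. Lean on these libraries where they do the work, as an engineer would, in place of code of your own. Each camera call takes 0.05 s, during which the arm holds its last target. There are 200 camera calls.

### The job

Get the lint roller ready for use: squeeze the release button on its handle, draw the handle out past the first stop to the second, and let the button spring back out so that the handle locks there. Lift the extended roller upright out of its case until it is well clear above it, and finish while the gripper is still holding it by the handle, steady in the air, with the button left out; leave the other things on the vanity alone.

Things in the scene. Friction and masses are not known exactly. Their poses are not given: they have to be found in the camera images.
- lint_roller: telescoping tape lint roller, white plastic and steel, 0.24 to 0.34 kg, standing head down in its case. Origin: lowest point of the tape roll, mid-length; z up along stem and handle, y along the roll, x towards the button's side. Roll 48 mm across, 100 long, between two end arms under a frame plate 58 (x) by 124 (y) mm, 52 to 58 mm above the origin. Grooved steel stem, 15 mm across, on the plate
- handle (a joint): how far the handle is drawn up along the stem, m: 0 closed (the start), 0.040 first stop, 0.080 second stop, end of travel 0.081. There a sprung tooth drops into a groove (1 mm play) when the button is out and locks both ways; between them the handle slides at about 1 N. With the button pressed it slides at 0.5 N and the head's weight keeps it in the case; locked, all lifts together
- handle_mid (a point): middle of the handle, on its axis. The handle is a bar 28 mm (x) by 26 mm (y) and 102 mm tall, its axes those of the roller; closed, its lower edge is 66 mm above the roller's origin, so that its middle is 117 mm above it. The +y and -y faces are plain: a grip across them leaves the button alone
- button_face (a point): centre of the outer face of the release button, a pad 16 mm wide and 24 mm tall standing 5 mm proud of the handle's +x face, 7 mm above the handle's middle; the far face is plain, 33 mm away from the button's face. Pinching the handle across these two faces presses the button
- button (a joint): travel of the release button, m: 0 out, 0.0045 fully pressed. Sprung: it starts to move at 8 N and is fully in at 12 N; the tooth is free of its groove from 0.003. A pinch of 5 N or so across the button leaves it out, one of 20 N or more presses it. On release over a groove it returns to 0, elsewhere only to 0.003
- roller_foot (a point): lowest point of the roller, midway along it (the roller's origin), for its height; 6 mm above the vanity top at the start
- case: clear open-topped plastic case, 58 (x) by 124 (y) mm, 58 mm tall, walls and floor 3 mm thick, stuck to the vanity top; origin at the centre of its underside, same axes as the roller. The roller's frame plate rests on its rim like a lid, the roll hanging inside with 2 to 4 mm of play sideways
- pump: bystander: white plastic pump dispenser with a lever on top, 72 mm across, 155 mm tall, empty, loose; origin at the centre of its underside
- mug: bystander: black ceramic mug of pencils, 82 mm across, 92 mm tall, pencils to 170 mm, loose; origin at the centre of its underside
- tin: bystander: round aluminium tin, 75 mm across, 32 mm tall, loose; origin at the centre of its underside
- stand: bystander: clear acrylic lipstick stand, 64 by 112 mm, lipsticks to 75 mm tall, loose; origin at the centre of its underside

How it is judged:
On the way, in this order (a step that is already met when the one before it is completed fails the run):
1. the release button is pressed in and the handle has left its closed place (value of joint button above 0.0025 m and value of joint handle above 0.008 m), for 0.05 s.
2. the handle is at its second stop with the button back out, locked (value of joint handle above 0.077 m and value of joint button below 0.0015 m), for 0.2 s.
At the end, for the whole second after the job is handed in: Handle out more than 77 mm, button less than 1.5 mm in, roller held by its handle (finger force over 1 N, TCP within 75 mm of the handle's middle), lowest point over 70 mm above the vanity top, upright within 0.25 rad, slower than 0.03 m/s, touching neither case nor bystanders (all of step 2 and height (world z) of roller_foot above 0.07 m and angle between lint_roller's own z axis and vertical below 0.25 rad and contact force between the fingers and lint_roller above 1 N and distance between the grasp point and handle_mid below 0.075 m and contact force between lint_roller and case below 0.1 N and contact force between lint_roller and pump below 0.1 N and contact force between lint_roller and mug below 0.1 N and contact force between lint_roller and tin below 0.1 N and contact force between lint_roller and stand below 0.1 N and linear speed of lint_roller below 0.03 m/s); the arm keeps its last pose, push and grip.
It fails at once if a bystander is pushed more than 15 mm or tipped (distance of any of pump, mug, tin, stand from where it was at the start of the episode above 0.015 m or angle between any of pump, mug, tin, stand's own z axis and vertical above 0.2 rad).
It also fails if it takes over 38 s, if anything falls off the work surface, if the arm or the gripper's body presses on something with over 40 N, if the wrist force passes 120 N, or if a joint passes its speed limit or range.

## Working session

There is one attempt and no reset: what is moved stays moved. The work goes in short steps, Python scripts to look and compute and a shell command to move; the robot and the scene stay as the last step left them, time stands still between calls to the robot, and variables do not carry over. Pictures are saved under pics/ and viewed, at most 10 in all, crops included, and the job is handed in when it is done.

```bash
mkdir -p pics
cat > h.py <<'E'
from rig import *
import numpy as np, cv2
def cam(n):
    p=camera_params(n);K=np.array([[p['fx'],0,p['cx']],[0,p['fy'],p['cy']],[0,0,1.]])
    R=cv2.Rodrigues(np.array(p['rvec'],float))[0];t=np.array(p['tvec'],float).ravel()
    return K,R,t
def cloud(n,depth):
    K,R,t=cam(n);v,u=np.mgrid[:400,:640]
    c=np.stack([(u-K[0,2])/K[0,0]*depth,(v-K[1,2])/K[1,1]*depth,depth],-1)
    return (c-t)@R
def proj(n,P):
    K,R,t=cam(n);q=(np.atleast_2d(P)@R.T+t)@K.T
    return q[:,:2]/q[:,2:]
E
python3 - <<'E'
from h import *
s=read_state();print(s)
for n in('side','top'):
    im,d=grab_frame(n);cv2.imwrite(f'pics/{n}0.png',im);np.savez(f'{n}0.npz',im=im,d=d)
    K,R,t=cam(n);print(n,K[0,0],-R.T@t,R[2],(d>0).mean())
E
```

```text
{'t': 0.0, 'joint_positions': array([ 1.16979182,  0.41190384, -0.01272895,  1.59702505,  0.00560556,
        1.13432563, -0.08219552]), 'qvel': array([-0.00141982, -0.00063755, -0.00123028,  0.00010111, -0.00164045,
       -0.00192574,  0.00108124]), 'joint_torque': array([-1.27213389e-03, -5.87949479e+01,  6.41153008e-01, -2.91077667e+01,
       -5.36673563e-02,  1.82137481e-02,  1.33747167e-04]), 'eef_pos': array([ 0.20399735, -0.59026405,  0.24051431]), 'tcp_rot': array([-7.90465366e-04,  9.86182852e-01,  1.65658450e-01, -1.90459343e-04]), 'force': array([-0.46060696,  0.54809254,  0.22508155]), 'moment': array([0.02041127, 0.00744769, 0.00511767]), 'grip_force': 0.0, 'width': 0.08736390870245969}
side 422.5085871976445 [0.08248926 0.64891637 0.59480857] [ 0.57087506 -0.65619603 -0.49346573] 0.99603125
top 396.9430594268731 [ 0.48076544 -0.00948593  0.97665652] [ 0.13213783  0.00186716 -0.99122959] 0.996046875
```

View pics/side0.png

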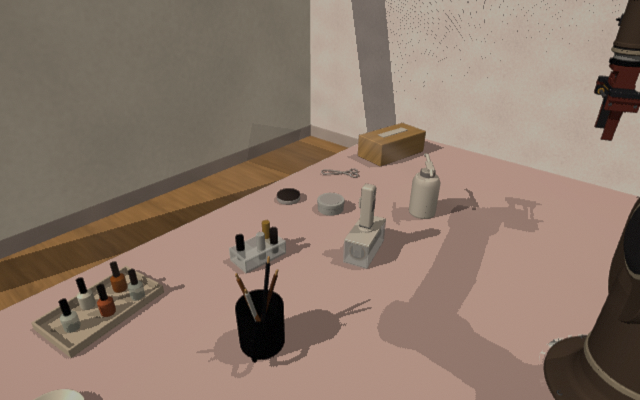

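View pics/top0.png

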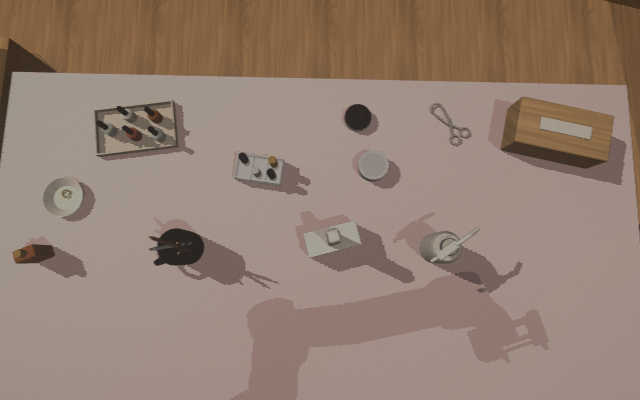

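The side view shows the roller with its handle at (368,205) and case at (365,242), the pump at (425,195) and the tin at (330,204). In the top view the plate is at (332,239), the handle top at (334,237), the pump at (441,247), the tin at (373,166), and the mug and stand to the left.

Run:
```python
from h import *
T=np.load('top0.npz');S=np.load('side0.npz')
P=cloud('top',T['d']);Q=cloud('side',S['d'])
v,u=np.mgrid[:400,:640]
box=(u>290)&(u<375)&(v>205)&(v<270)
for lo,hi in((.05,.08),(.14,.20)):
    m=box&(P[...,2]>lo)&(P[...,2]<hi);x=P[m];r=cv2.minAreaRect(x[:,:2].astype(np.float32)*1000)
    print('top',lo,m.sum(),np.median(x,0),r)
c=np.median(P[box&(P[...,2]>.05)&(P[...,2]<.08)],0)
near=np.hypot(Q[...,0]-c[0],Q[...,1]-c[1])<.09
for lo,hi in((.045,.07),(.08,.168),(.168,.2)):
    m=near&(Q[...,2]>lo)&(Q[...,2]<hi);x=Q[m]
    print('side',lo,m.sum(),x.mean(0),cv2.minAreaRect(x[:,:2].astype(np.float32)*1000))
m=near&(Q[...,2]>.085)&(Q[...,2]<.17)
np.save('hs.npy',Q[m])
for n,(a,b) in dict(pump=(430,250),tin=(373,165),mug=(180,247),stand=(260,169)).items():
    w=(abs(u-a)<50)&(abs(v-b)<45)&(P[...,2]>.012);print(n,np.round([P[w].min(0),P[w].max(0)],3).tolist())
for n,I,a,b,w,h in(('s',S['im'],368,215,40,55),('t',T['im'],334,238,40,30)):
    cr=cv2.resize(I[b-h:b+h,a-w:a+w],None,fx=5 if n=='s' else 6,fy=5 if n=='s' else 6,interpolation=cv2.INTER_CUBIC)
    cv2.imwrite(f'pics/crop_{n}.png',cr)
a=cv2.imread('pics/crop_s.png');b=cv2.imread('pics/crop_t.png');b=cv2.resize(b,(400,300))
o=np.zeros((550,800,3),np.uint8);o[:,:400]=a;o[:300,400:]=b;cv2.imwrite('pics/crops.png',o)
```

```text
top 0.05 1153 [ 0.52454426 -0.03508324  0.06387523] ((526.9266357421875, -40.286651611328125), (58.09657669067383, 123.95340728759766), 15.583972930908203)
top 0.14 192 [ 0.52651038 -0.03954709  0.17223942] ((528.7669677734375, -39.709598541259766), (32.6953239440918, 26.07489776611328), 15.917274475097656)
side 0.045 819 [ 0.51773419 -0.01969979  0.0614851 ] ((529.490234375, -39.40253448486328), (58.7689094543457, 127.54505920410156), 15.52225112915039)
side 0.08 508 [ 0.52501582 -0.03175791  0.12560062] ((526.5428466796875, -34.84754943847656), (35.631996154785156, 22.045150756835938), 41.34088897705078)
side 0.168 85 [ 0.52677416 -0.03638525  0.17271468] ((529.55712890625, -38.45594787597656), (29.647226333618164, 25.126874923706055), 22.250011444091797)
pump [[0.477, -0.345, 0.012], [0.554, -0.009, 0.977]]
tin [[0.481, -0.174, 0.013], [0.825, -0.009, 0.977]]
mug [[0.457, -0.009, 0.012], [0.539, 0.361, 0.977]]
stand [[0.481, -0.009, 0.012], [0.734, 0.2, 0.977]]
```

View pics/crops.png

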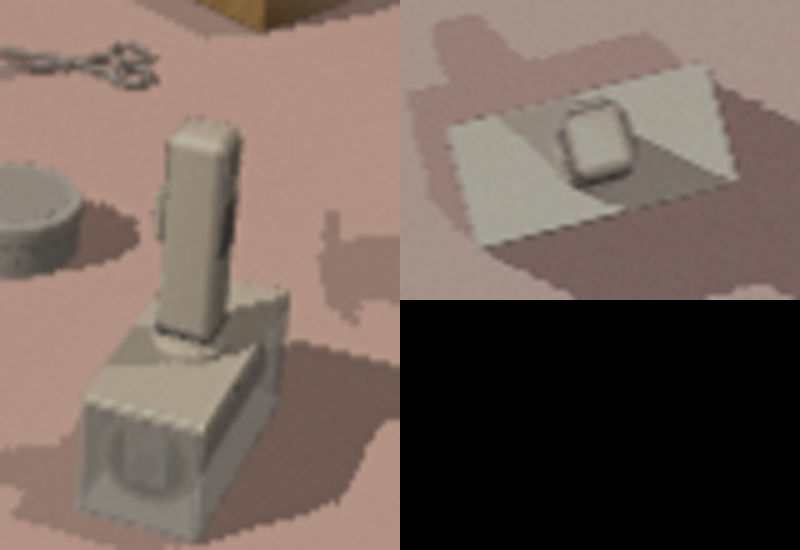

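The crops show the button as the bump on the handle's left side in the side view (crop 160,215). That is its far side, so the roller's +x is about (0.963, 0.269) with a yaw of 15.6°. Handle axis is about (0.528, -0.040), the plate and top heights match (0.064, 0.173), and I move now.

```bash
for i in 1 2; do :; done
python3 -m creep '[0,0,0,0.2,-0.17,-0.3,1, 0,0,0,0.6,-0.5,-0.3,1, 0,0,0,0.97,-0.83,-0.3,1, 0,0,0,0.97,-0.83,-0.3,1]'
python3 -m creep '[0,0,0,0.32,-0.28,0,1, 0,0,0,0.65,-0.55,0,1, 0,0,0,0.97,-0.83,0,1, 0,0,0,0.97,-0.83,0,1]'
python3 -m creep '[0,0,0,0.32,-0.28,0,1, 0,0,0,0.65,-0.55,0,1, 0,0,0,0.97,-0.83,0,1, 0,0,0,0.97,-0.83,0,1]'
python3 -m creep '[0,0,0,0.32,-0.28,0,1, 0,0,0,0.65,-0.55,0,1, 0,0,0,0.97,-0.83,0,1, 0,0,0,0.97,-0.83,0,1]'
python3 -m creep '[0,0,0,0.32,-0.28,0,1, 0,0,0,0.65,-0.55,0,1, 0,0,0,0.97,-0.83,0,1, 0,0,0,0.97,-0.83,0,1]'
python3 -m creep '[0,0,-0.48,0,0,0,1, 0,0,-0.48,0,0,0,1, 0,0,-0.48,0,0,0,1, 0,0,-0.48,0,0,0,1, 0,0,-0.48,0,0,0,1, 0,0,-0.48,0,0,0,1, 0,0,-0.48,0,0,0,1, 0,0,-0.48,0,0,0,1, 0,0,-0.48,0,0,0,1, 0,0,-0.48,0,0,0,1, 0,0,-0.48,0,0,0,1, 0,0,-0.48,0,0,0,1, 0,0,-0.48,0,0,0,1, 0,0,-0.48,0,0,0,1, 0,0,-0.48,0,0,0,1, 0,0,-0.48,0,0,0,1]'
cat >> h.py <<'E'
from scipy.spatial.transform import Rotation as Ro
def status(target=None):
    s=read_state();q=s['tcp_rot'];R=Ro.from_quat([q[1],q[2],q[3],q[0]]).as_matrix()
    print('t',round(s['t'],2),'p',np.round(s['eef_pos'],4),'yaw_y',round(np.degrees(np.arctan2(R[1,1],R[0,1])),2),'z',np.round(R[:,2],3),'F',np.round(s['force'],1),'w',round(s['width'],4),'g',round(s['grip_force'],1),'j',np.round(s['joint_positions'],2))
    if target is not None: print('shift/0.1',np.round(R.T@(np.array(target)-s['eef_pos'])*10,3))
E
python3 -c "
from h import *
status([.528,-.040,.130])"
```

```text
t: 0.43
eef_pos: [0.2719, -0.4761, 0.2715]
tcp_rot: [-0.001, 0.986, 0.168, 0.001]
force: [-0.6, 0.9, -1.1]
width: 0.0877
grip_force: 0.0
t: 0.77
eef_pos: [0.3376, -0.3635, 0.2714]
tcp_rot: [-0.001, 0.985, 0.17, 0.001]
force: [-0.4, 0.7, 0.1]
width: 0.0877
grip_force: 0.0
t: 1.1
eef_pos: [0.4015, -0.2534, 0.2715]
tcp_rot: [-0.001, 0.985, 0.17, 0.001]
force: [0.5, 0.4, -0.2]
width: 0.0881
grip_force: 0.0
t: 1.43
eef_pos: [0.4656, -0.143, 0.2715]
tcp_rot: [-0.001, 0.985, 0.17, 0.001]
force: [-0.2, 0.4, 0.6]
width: 0.0881
grip_force: 0.0
t: 1.77
eef_pos: [0.5294, -0.0325, 0.2713]
tcp_rot: [-0.002, 0.985, 0.17, 0.001]
force: [-0.2, 0.1, 0.3]
width: 0.0881
grip_force: 0.0
t: 3.1
eef_pos: [0.5269, -0.0403, 0.2713]
tcp_rot: [-0.0, 0.607, 0.795, -0.0]
force: [-0.5, 0.6, 0.1]
width: 0.088
grip_force: 0.0
t 3.1 p [ 0.5269 -0.0403  0.2713] yaw_y 15.29 z [-0. -0. -1.] F [-0.5  0.6  0.1] w 0.088 g 0.0 j [ 0.52  0.29 -0.66  1.76  0.19  1.16  0.07]
shift/0.1 [0.    0.012 1.413]
```

```bash
python3 -m creep '[0,0,0,0,0.03,0.25,1, 0,0,0,0,0.03,0.5,1, 0,0,0,0,0.03,0.7,1, 0,0,0,0,0.03,0.7,1]'
python3 -m creep '[0,0,0,0,0,0.2,1, 0,0,0,0,0,0.4,1, 0,0,0,0,0,0.6,1, 0,0,0,0,0,0.71,1, 0,0,0,0,0,0.71,1, 0,0,0,0,0,0.71,1]' >/dev/null
python3 -c "
from h import *
status([.530,-.0393,.130])
im,d=grab_frame('side');cv2.imwrite('pics/g1.png',cv2.resize(im[130:290,270:470],None,fx=3,fy=3))"
```

```text
t: 3.43
eef_pos: [0.5277, -0.0395, 0.1978]
tcp_rot: [-0.002, 0.606, 0.795, -0.002]
force: [-1.0, 0.4, 0.6]
width: 0.0878
grip_force: 0.0
t 3.93 p [ 0.5302 -0.0391  0.131 ] yaw_y 15.45 z [-0.  0. -1.] F [-0.3  0.2  0.4] w 0.0876 g 0.0 j [ 0.46  0.45 -0.61  1.91  0.33  0.88 -0.05]
shift/0.1 [-0.002 -0.002  0.01 ]
```

View pics/g1.png

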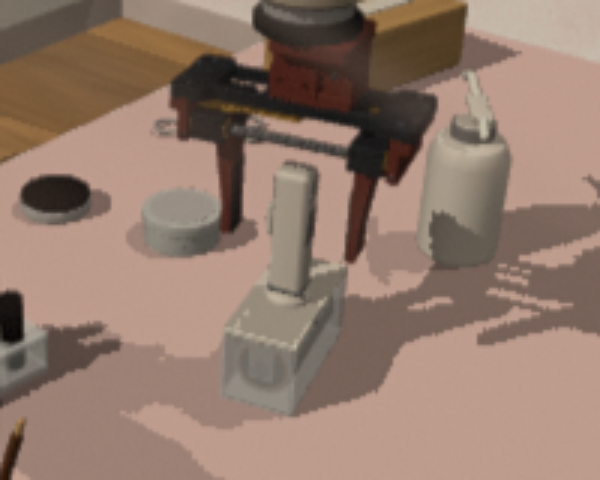

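The fingers straddle the handle at (293,225) along its button axis, and the button bump at (270,210) faces the left finger. Closing at 25 N.

```bash
python3 -m creep '[0,0,0,0,0,0,-1, 0,0,0,0,0,0,-1, 0,0,0,0,0,0,-1, 0,0,0,0,0,0,-1, 0,0,0,0,0,0,-1, 0,0,0,0,0,0,-1, 0,0,0,0,0,0,-1, 0,0,0,0,0,0,-1, 0,0,0,0,0,0,-1, 0,0,0,0,0,0,-1, 0,0,0,0,0,0,-1, 0,0,0,0,0,0,-1]' 25
```

```text
t: 4.98
eef_pos: [0.5298, -0.0393, 0.1304]
tcp_rot: [-0.0, 0.606, 0.796, -0.0]
force: [-0.2, -0.5, 2.0]
width: 0.0281
grip_force: 25.0
```

Width is 28 mm, so the button is fully in. Drawing up 80 mm.

```bash
python3 -m creep '[0,0,0,0,0,-0.1,-1, 0,0,0,0,0,-0.2,-1, 0,0,0,0,0,-0.3,-1, 0,0,0,0,0,-0.4,-1, 0,0,0,0,0,-0.5,-1, 0,0,0,0,0,-0.6,-1, 0,0,0,0,0,-0.68,-1, 0,0,0,0,0,-0.74,-1, 0,0,0,0,0,-0.78,-1, 0,0,0,0,0,-0.8,-1, 0,0,0,0,0,-0.8,-1, 0,0,0,0,0,-0.8,-1]'
python3 -c "
from h import *
status()
im,d=grab_frame('side');cv2.imwrite('pics/g2.png',cv2.resize(im[130:290,270:470],None,fx=3,fy=3))"
```

```text
t: 5.98
eef_pos: [0.5302, -0.0393, 0.2103]
tcp_rot: [0.0, 0.606, 0.796, 0.0]
force: [1.5, -0.3, -0.8]
width: 0.0283
grip_force: 25.0
t 5.98 p [ 0.5302 -0.0393  0.2103] yaw_y 15.47 z [ 0.001 -0.    -1.   ] F [ 1.5 -0.3 -0.8] w 0.0283 g 25.0 j [ 0.5   0.36 -0.65  1.83  0.25  1.04  0.03]
```

View pics/g2.png

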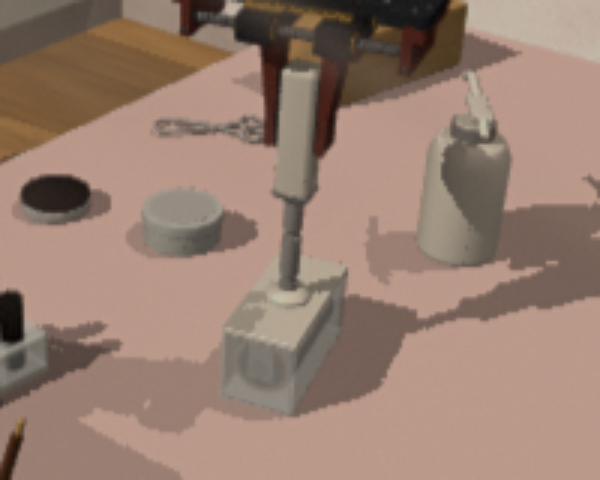

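The handle is drawn out (295,130), the stem is bared (290,240), and the head is still seated in the case. Easing to 5 N lets the button spring out.

```bash
python3 -m creep '[0,0,0,0,0,0,-1, 0,0,0,0,0,0,-1, 0,0,0,0,0,0,-1, 0,0,0,0,0,0,-1, 0,0,0,0,0,0,-1, 0,0,0,0,0,0,-1]' 5
```

```text
t: 6.53
eef_pos: [0.5299, -0.0392, 0.2103]
tcp_rot: [0.0, 0.605, 0.796, 0.0]
force: [2.2, -0.2, -1.2]
width: 0.0327
grip_force: 5.0
```

Width is 32.7 mm, so the button is out and the handle locked. Now I open, turn 90° in place, and regrip on the plain ±y faces for a firm hold.

```bash
python3 -m creep '[0,0,0,0,0,0,1, 0,0,0,0,0,0,1, 0,0,0,0,0,0,1, 0,0,0,0,0,0,1, 0,0,0,0,0,0,1, 0,0,0,0,0,0,1, 0,0,0,0,0,0,1, 0,0,0,0,0,0,1]'
python3 -m creep '[0,0,0.5,0,-0.025,0,1, 0,0,0.5,0,-0.025,0,1, 0,0,0.5,0,-0.025,0,1, 0,0,0.5,0,-0.025,0,1, 0,0,0.5,0,-0.025,0,1, 0,0,0.5,0,-0.025,0,1, 0,0,0.5,0,-0.025,0,1, 0,0,0.5,0,-0.025,0,1, 0,0,0.5,0,-0.025,0,1, 0,0,0.5,0,-0.025,0,1, 0,0,0.5,0,-0.025,0,1, 0,0,0.5,0,-0.025,0,1, 0,0,0.5,0,-0.025,0,1, 0,0,0.5,0,-0.025,0,1, 0,0,0.5,0,-0.025,0,1]'
python3 -m creep '[0,0,0,0,0,0,-1, 0,0,0,0,0,0,-1, 0,0,0,0,0,0,-1, 0,0,0,0,0,0,-1, 0,0,0,0,0,0,-1, 0,0,0,0,0,0,-1, 0,0,0,0,0,0,-1, 0,0,0,0,0,0,-1, 0,0,0,0,0,0,-1, 0,0,0,0,0,0,-1, 0,0,0,0,0,0,-1, 0,0,0,0,0,0,-1]' 25
python3 -c "
from h import *
status()"
```

```text
t: 7.2
eef_pos: [0.5298, -0.0393, 0.2103]
tcp_rot: [-0.0, 0.606, 0.796, -0.0]
force: [-0.2, -1.1, 0.3]
width: 0.0825
grip_force: 0.0
t: 8.45
eef_pos: [0.5275, -0.0398, 0.2104]
tcp_rot: [0.0, 0.991, 0.136, -0.0]
force: [-0.5, -0.1, 0.5]
width: 0.0879
grip_force: 0.0
t: 9.45
eef_pos: [0.5275, -0.0399, 0.2104]
tcp_rot: [0.0, 0.991, 0.135, 0.0]
force: [-0.4, -0.3, 0.2]
width: 0.0261
grip_force: 25.0
t 9.45 p [ 0.5275 -0.0399  0.2104] yaw_y -74.53 z [ 0. -0. -1.] F [-0.4 -0.3  0.2] w 0.0261 g 25.0 j [ 0.27  0.3  -0.35  1.85  0.12  1.01 -1.43]
```

Width 26 mm matches the y faces. Lifting about 0.14 m, slowly at first.

```bash
python3 -m creep '[0,0,0,0,0,-0.05,-1, 0,0,0,0,0,-0.1,-1, 0,0,0,0,0,-0.2,-1, 0,0,0,0,0,-0.3,-1, 0,0,0,0,0,-0.4,-1, 0,0,0,0,0,-0.5,-1, 0,0,0,0,0,-0.6,-1, 0,0,0,0,0,-0.7,-1, 0,0,0,0,0,-0.8,-1, 0,0,0,0,0,-0.9,-1, 0,0,0,0,0,-0.9,-1]'
python3 -m creep '[0,0,0,0,0,-0.1,-1, 0,0,0,0,0,-0.2,-1, 0,0,0,0,0,-0.3,-1, 0,0,0,0,0,-0.4,-1, 0,0,0,0,0,-0.5,-1, 0,0,0,0,0,-0.5,-1, 0,0,0,0,0,-0.5,-1, 0,0,0,0,0,-0.5,-1, 0,0,0,0,0,-0.5,-1, 0,0,0,0,0,-0.5,-1]'
python3 -c "
from h import *
status()
im,d=grab_frame('side');cv2.imwrite('pics/g3.png',cv2.resize(im[70:290,250:490],None,fx=2.6,fy=2.6))
Q=cloud('side',d);m=(np.hypot(Q[...,0]-.5275,Q[...,1]+.04)<.08)&(Q[...,2]>.08)&(Q[...,2]<.3);print(np.round(np.percentile(Q[m][:,2],[0,1,5,50]),3))"
```

```text
t: 10.37
eef_pos: [0.5284, -0.0398, 0.3028]
tcp_rot: [0.0, 0.991, 0.135, 0.002]
force: [0.7, -0.1, -2.3]
width: 0.0259
grip_force: 25.0
t: 11.2
eef_pos: [0.5272, -0.0399, 0.3497]
tcp_rot: [-0.0, 0.991, 0.135, -0.001]
force: [0.2, 0.0, -1.9]
width: 0.0259
grip_force: 25.0
t 11.2 p [ 0.5272 -0.0399  0.3497] yaw_y -74.53 z [-0.001  0.    -1.   ] F [ 0.2  0.  -1.9] w 0.0259 g 25.0 j [ 0.28  0.19 -0.35  1.65  0.07  1.31 -1.38]
[0.145 0.149 0.16  0.202]
```

View pics/g3.png

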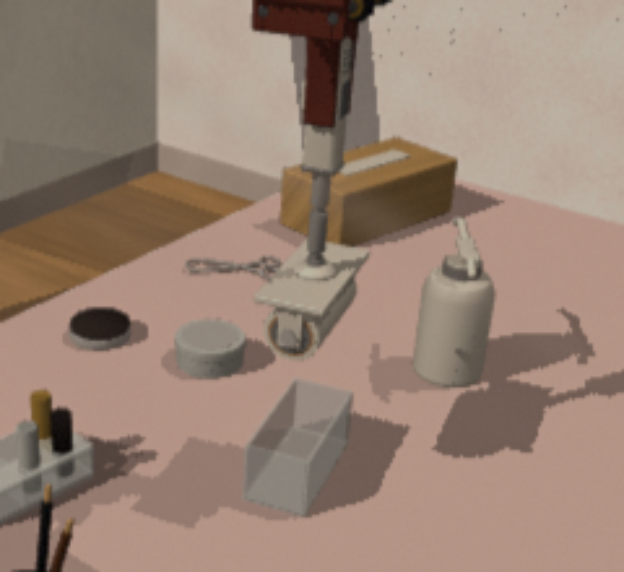

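The roller hangs upright with its stem out (318,210). Its foot is at about z = 0.145, clear above the empty case (300,450), and the neighbours are undisturbed. Handing in.

```bash
python3 -c "
from rig import *
print(job_done())"
```

```text
the job is handed in; nothing more can be done
None
```

The job is handed in: the handle is locked at its second stop with the button out, and the gripper holds the roller upright and steady by the handle, its foot about 0.145 m above the vanity and clear of the case; the judge's verdict wasn't shown.

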